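# Lock the portafilter and start the shot with the brew paddle

## Robot

A 6-joint arm with a two-finger parallel gripper is mounted at the origin on the work surface. World frame = base frame: x ahead of the robot, y to its left, z up, the work surface at z = 0. Lengths are in m, angles in rad, forces in N, time in s.
With the tool pointing down it reaches from about 0.35 to 0.85 m from the base axis. Payload 8.1 kg.
Tool frame: the origin (TCP) lies between the finger pads; the fingertips stand 11 mm ahead of it and the grasp point (between the pads) lies 8 mm behind it; y points along the fingers, x is the direction in which the jaws open and shut, and the axes are right-handed (so a half turn about y gives the same grasp; the last joint's range is limited). The gripper opens to 93 mm and grips with 3 to 60 N. Pads are 15 mm wide; open, the fingers measure 128 mm over their backs; the gripper's body (75 mm by 188 mm) begins 65 mm behind the grasp point.
Start: joints at [1.02, 0.13, 1.488, -0, 1.523, -0.085], TCP at [0.269, 0.536, 0.23] pointing down, gripper open.
Joint ranges: [-2.96, 2.96], [-0.89, 2.26], [0.02, 2.5], [-1.34, 4.48], [0, 2.73], [-2.66, 2.66]. Speed limits (rad/s): [2.39, 2.39, 2.79, 3.14, 3.14, 3.14].

## Interface

Orientations are given as a rotation vector (axis times angle).
In Python, from plant import readout, optics, robot gives the robot as it stands.
- The arm moves only by the shell command python3 -m creep 'ROWS' [FORCE]. ROWS is JSON, a list that holds one entry, the list of rows, each a list of 7 numbers: the closure, from 0 (fully open) to 1 (shut), then the shift along the tool's x, y, z in cm, then the turn, a rotation vector about the tool's x, y, z in degrees. In form: [[[grip, x, y, z, wx, wy, wz], ...]]. A call has exactly 8 rows; each row shifts and turns the pose as measured when the row begins, along the tool's axes as they then stand; what a row does not reach is not made up. A row lasts 1/10 s, in which the tool goes at most 50 mm and 8.59 degrees, less where a joint would pass 70% of its speed; a pose out of reach is approached as far as the arm can. A call is refused whole if a number of a shift passes 5 or a number of a turn 8.59, either way. A call with a gripper value outside its range is refused whole. The fingers move at their own pace and stop on an object; FORCE is the grip in N (left out, the last holds). Time passes only in rows, so rows that do not move let the fingers close, or fill a call up. It gives the time, the measured TCP pose, the force and the opening at its end, in the units of the state.
- readout.read_state(): the state, without advancing time (a new reading comes with each control period).
- optics.read_camera(name): name is "side" or "top" or "wrist"; returns a dict with "frame" (480x640x3 uint8, red, green, blue), "depth" (480x640 float32, m along the optical axis (not along the pixel's ray), 0 where there is no reading), "intrinsics" (3x3 intrinsics, pixels), "dist_coeffs" ([k1, k2, p1, p2, k3] as OpenCV has them; the pictures are not rectified), "R" (3x3) and "t" (3): a world point X has camera coordinates R X + t. Camera axes: x right, y down, z forward; pixel columns grow to the right and rows downward; lengths in m; the calibration is good to about 2 mm. A picture is of the moment at which its call begins.
- robot.close_job(): hands the job in, once; it reports no verdict.
The state is a dict: "t": time; "q": joint angles; "dq": joint speeds; "joint_torque": joint torques, N m; "tool_pos": TCP position; "orientation": TCP orientation; "force": force on the tool from outside, world axes, zero at the start; "wrist_torque": the same for the moment, N m; "opening": finger opening in m.
Only numpy, scipy, OpenCV 4.12 (cv2) and the standard library are available. Lean on these libraries where they do the work, as an engineer would, in place of code of your own. Each camera call takes 0.05 s, during which the arm holds its last target. There are 200 camera calls.

## Task

Start an espresso on the tower with the portafilter by pushing its parts round with a fingertip. First push the portafilter's handle round to the right (as you face the group) until it is locked home, pointing straight out; then push the brew paddle on top of the group from off to its middle mark, leave it there for at least two seconds to wet the coffee, and push it on to its far stop for full brew. Don't open the water before the portafilter is locked, don't force the parts against their stops, leave the steam lever shut, and don't shift the cup under the spouts or anything else on the counter.

Things in the scene. Friction and masses are not known exactly. Their poses are not given: they have to be found in the camera images.
- group_axis (a point): Top centre of the espresso group, on its upright axis, 250 mm above the counter: a steel bell 92 mm wide with a flat dark cap, on a bent column 135 mm behind it. z up; -x: the way its front faces, to the barista; +y: the barista's left. Portafilter and brew paddle turn about this axis. The other tower (thin steam wand, no portafilter) is the steam tower; they may stand either way round.
- portafilter (a joint): Angle of the portafilter about the group's axis, rad. 0: handle 0.82 rad to the barista's left of straight out. Grows as the handle goes to the barista's right (anticlockwise from above). 0.82: home against its stop, handle straight out of the group's front. Stiff, more so towards home (4 N rising to 8 N at mid-handle); stays where it is left.
- handle (a point): Point on the centre line of the portafilter's black handle, 185 mm out from the group's axis, 165 mm above the counter. The handle is level, straight and round, 27 to 31 mm thick, from 74 to 215 mm out from the axis; this point's -x points outwards along it, z is up.
- brew_paddle (a joint): Angle of the brew paddle on top of the group, rad. 0: off, 0.70 rad to the barista's left of straight out. Grows to the barista's right (anticlockwise from above). 0.70: middle mark, straight out, above the handle of a locked portafilter. 1.40: full brew, its far stop. Three small studs on the cap mark these. Light (about 2 N at the grip), no clicks; stays where it is left.
- paddle_grip (a point): Point on the centre line of the brew paddle's wooden grip, 80 mm out from the group's axis, 272 mm above the counter. The grip is a level bar 16 mm wide and 20 mm high, from 45 to 105 mm out from the axis (inside that a thinner steel stem and a hub 34 mm across); this point's -x points outwards along it, z is up.
- steam_lever (a joint): Angle of the steam tower's lever, rad: 0 shut, up to 1.2 open. It is to stay shut.
- steam_grip (a point): Middle of the wooden grip of the steam tower's lever, 264 mm above the counter; the lever is a paddle like the brew paddle, reaching 95 mm out from its own upright axis. This point's -x points outwards along it.
- cup: Espresso cup, white, 66 mm across and 58 mm high, with an ear, standing loose on the drip tray right below the portafilter's spouts. Origin: centre of its underside.
- tamper: Coffee tamper, loose, standing on the grey mat: steel foot 58 mm across, wooden grip, 86 mm high. Origin: centre of its underside.
- funnel: Dosing ring, loose, on the grey mat: aluminium, 68 mm across, 26 mm high. Origin: centre of its underside.
- pitcher: Steel milk pitcher, loose, between the two towers: 90 mm across, 103 mm high, ear on its +y side. Origin: centre of its underside.
- scale: Flat black scale, loose, 125 x 150 x 20 mm. Origin: centre of its underside.
- cup2: Cappuccino cup, white, loose, 90 mm across, 62 mm high. Origin: centre of its underside.
- shaker: Steel cocoa shaker, loose, 62 mm across, 93 mm high. Origin: centre of its underside.
- spoon: Steel spoon, loose, 130 mm long, lying on the counter.
Mind the look-alikes: they are no part of the job. What is shaped like the cup but purple is not meant.

How it is judged:
On the way, in this order (a step that is already met when the one before it is completed fails the run):
1. the portafilter is locked home (within 4 degrees of its stop) while the brew paddle is still off (value of joint portafilter above 0.75 rad and value of joint brew_paddle below 0.1 rad), for 0.2 s.
2. the brew paddle stays on its middle mark (0.70 rad, within 0.15 either way) for two seconds, portafilter locked (value of joint portafilter above 0.75 rad and value of joint brew_paddle between 0.55 and 0.85 rad), for 2 s.
3. the brew paddle is at its far stop (above 1.30 rad), portafilter locked (value of joint portafilter above 0.75 rad and value of joint brew_paddle above 1.3 rad), for 0.2 s.
At the end, for the whole second after the job is handed in: Portafilter within 0.07 rad of its home stop (0.82 rad), brew paddle within 0.10 rad of full brew (1.40 rad), both at rest; steam lever shut (below 0.10 rad); cup upright within 25 mm of the group's axis (all of step 3 and value of joint steam_lever below 0.1 rad and horizontal distance between cup and group_axis below 0.025 m and angle between cup's own z axis and vertical below 0.1 rad and velocity of joint portafilter between -0.03 and 0.03 rad/s and velocity of joint brew_paddle between -0.03 and 0.03 rad/s); the robot touches nothing.
It fails at once if the brew paddle is opened (past 0.20 rad) while the portafilter is not locked (value of joint brew_paddle above 0.2 rad and value of joint portafilter below 0.72 rad).
It fails at once if the steam lever is opened by more than 0.10 rad (value of joint steam_lever above 0.1 rad).
It fails at once if the portafilter or the brew paddle is forced with more than 40 N (contact force between the fingers and portafilter above 40 N or contact force between the fingers and brew_paddle above 40 N).
It fails at once if the cup below the spouts is shifted more than 15 mm (distance of cup from where it was at the start of the episode above 0.015 m).
It fails at once if another loose thing on the counter is shifted or lifted by more than 25 mm (distance of any of tamper, funnel, pitcher, scale, cup2, shaker, spoon from where it was at the start of the episode above 0.025 m).
It also fails if it takes over 70 s, if anything falls off the work surface, if the arm or the gripper's body presses on something with over 40 N, if the wrist force passes 120 N, or if a joint passes its speed limit or range.

## Working session

There is one attempt and no reset: what is moved stays moved. The work goes in short steps, Python scripts to look and compute and a shell command to move; the robot and the scene stay as the last step left them, time stands still between calls to the robot, and variables do not carry over. Pictures are saved under pics/ and viewed, about 8 in all and at most 12, crops included, and the job is handed in when it is done.

```bash
ls; mkdir -p pics
cat > h.py <<'E'
import numpy as np, cv2
from plant import readout, optics, robot
def shot(name,fn):
    c=optics.read_camera(name); cv2.imwrite('pics/'+fn+'.png',c['frame'][:,:,::-1]); np.savez('pics/'+fn+'.npz',**{k:np.array(v) for k,v in c.items()}); return c
def load(fn): return dict(np.load('pics/'+fn+'.npz'))
def ray(c,uv):
    uv=np.array(uv,float).reshape(-1,1,2)
    n=cv2.undistortPoints(uv,c['intrinsics'],c['dist_coeffs']).reshape(-1,2)
    d=np.c_[n,np.ones(len(n))]@c['R']; o=-c['R'].T@c['t']; return o,d
def onplane(c,uv,z):
    o,d=ray(c,uv); return o+d*((z-o[2])/d[:,2])[:,None]
def cloud(c):
    h,w=c['depth'].shape; v,u=np.mgrid[:h,:w]
    o,d=ray(c,np.c_[u.ravel(),v.ravel()]); P=o+d*c['depth'].reshape(-1,1); return P.reshape(h,w,3)
E
python3 - <<'E'
from h import *
a=shot('top','top0');b=shot('side','side0')
s=readout.read_state();print(s)
for c in(a,b):print(-c['R'].T@c['t'],c['R'][2])
cv2.imwrite('pics/both0.png',cv2.resize(np.vstack([a['frame'],b['frame']])[:,:,::-1],(400,600)))
E
```

```text
pics
{'t': 0.1, 'q': array([ 1.01958962e+00,  1.31102907e-01,  1.48917405e+00, -3.04588223e-05,
        1.52301411e+00, -8.53576701e-02]), 'dq': array([-7.96643873e-04, -3.85007227e-04, -2.87996791e-03, -4.24116626e-05,
       -8.26760686e-04,  1.15437434e-03]), 'joint_torque': array([ 1.44590438e-03, -5.61343002e+01, -4.93094051e+01,  7.70202535e-02,
        2.92001705e-02, -5.29712679e-05]), 'tool_pos': array([0.26921057, 0.53564854, 0.22868001]), 'orientation': array([-1.39508519, -0.85846   ,  0.86092175]), 'force': array([-0.49287167, -0.10286075, -0.4354098 ]), 'wrist_torque': array([-0.01345194, -0.01270144, -0.01741817]), 'opening': 0.09328606545890641}
[ 0.44054415 -0.05278797  1.35876859] [ 0.04775043  0.02173852 -0.99862272]
[-0.15067407 -1.07161447  1.30255496] [ 0.38886394  0.61655556 -0.68457584]
```

View pics/top0.png

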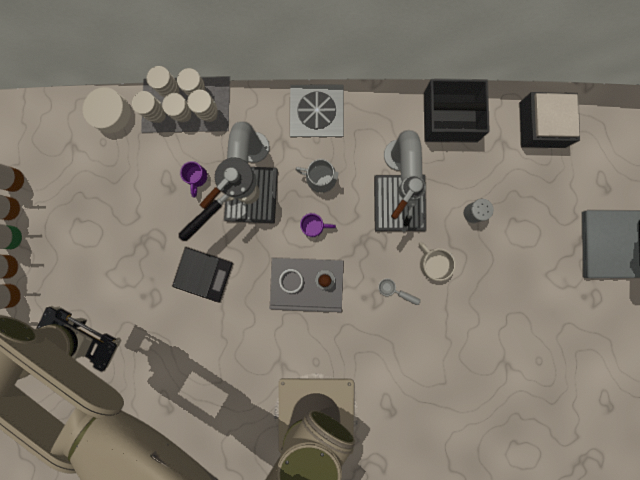

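View pics/side0.png

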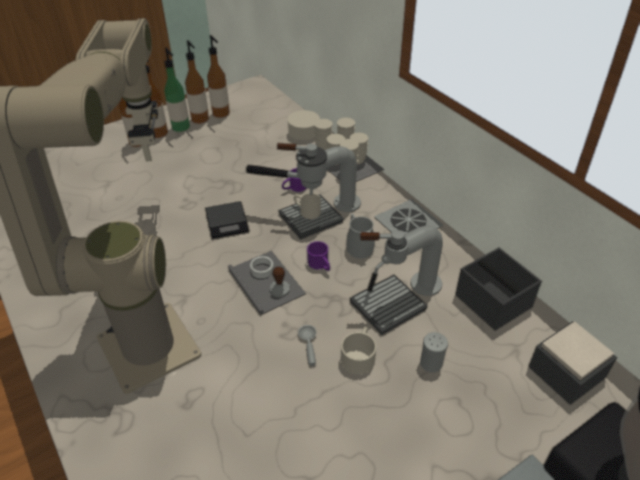

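The top view shows the group with the portafilter at about (235,177): black handle to (183,237), wooden paddle to (204,203). The steam tower, with its thin wand and no handle, is at (415,187). Only the left one fits the group. The purple cups at (193,175) and (312,225) are look-alikes. Next I'll measure, with an enlarged crop.

Run:
```python
from h import *
a=load('top0');b=load('side0')
cv2.imwrite('pics/crop.png',np.hstack([cv2.resize(a['frame'][130:250,160:280,::-1],(400,400),interpolation=2),cv2.resize(b['frame'][110:260,225:375,::-1],(400,400),interpolation=2)]))
for nm,c,(u0,u1,v0,v1) in (('top',a,(165,285,110,260)),('side',b,(225,375,110,260))):
    P=cloud(c);f=c['frame'].astype(int);hsv=cv2.cvtColor(c['frame'],cv2.COLOR_RGB2HSV)
    box=np.zeros(f.shape[:2],bool);box[v0:v1,u0:u1]=1
    Z=P[...,2]
    wood=box&(f[...,0]-f[...,2]>25)&(hsv[...,1]>100)&(Z>.23)
    blk=box&(hsv[...,2]<60)&(Z>.13)&(Z<.22)
    cap=box&(Z>.24)&(Z<.262)&~wood
    for n,m in(('wood',wood),('blk',blk),('cap',cap)):
        q=P[m];print(nm,n,len(q))
        if len(q)<5: continue
        p=np.argwhere(m);print(' px',p.min(0)[::-1],p.max(0)[::-1],'med',np.median(q,0).round(4),'min',q.min(0).round(3),'max',q.max(0).round(3))
        d=q[:,:2]-q[:,:2].mean(0);w=np.linalg.svd(d,full_matrices=0)[2][0];w*=-np.sign(w[0]);print(' dir',w.round(3),'ang deg from -x toward +y',np.degrees(np.arctan2(w[1],-w[0])).round(1), 'ext',(d@w).min().round(3),(d@w).max().round(3),'mean',q.mean(0).round(4))
    if nm=='top':
        m=cap.astype(np.uint8);cn=max(cv2.findContours(m,0,2)[0],key=cv2.contourArea);(x,y),r=cv2.minEnclosingCircle(cn);print('cap circle',x,y,r,onplane(c,[(x,y)],.25))
```

```text
top wood 140
 px [200 188] [219 207] med [0.5969 0.243  0.282 ] min [0.574 0.221 0.276] max [0.62  0.266 0.287]
 dir [-0.747  0.665] ang deg from -x toward +y 41.7 ext -0.027 0.027 mean [0.5971 0.2428 0.2819]
top blk 623
 px [179 128] [256 240] med [0.5611 0.2886 0.1774] min [0.502 0.149 0.13 ] max [0.788 0.35  0.22 ]
 dir [-0.781  0.624] ang deg from -x toward +y 38.6 ext -0.233 0.104 mean [0.58   0.2736 0.179 ]
top cap 1084
 px [215 135] [252 196] med [0.6609 0.1877 0.2498] min [0.606 0.148 0.24 ] max [0.758 0.239 0.259]
 dir [-0.999 -0.051] ang deg from -x toward +y -2.9 ext -0.096 0.057 mean [0.6623 0.1902 0.2492]
cap circle 235.5 166.5 30.00843048095703 [[0.67734745 0.18850685 0.25      ]]
side wood 105
 px [278 144] [374 238] med [ 0.5741 -0.1977  0.2725] min [ 0.545 -0.219  0.262] max [0.613 0.258 0.282]
 dir [-0.07  -0.998] ang deg from -x toward +y -86.0 ext -0.257 0.22 mean [0.5765 0.0012 0.2732]
side blk 274
 px [247 166] [287 176] med [0.5435 0.2902 0.1703] min [0.499 0.242 0.153] max [0.594 0.337 0.184]
 dir [-0.705  0.71 ] ang deg from -x toward +y 45.2 ext -0.067 0.062 mean [0.5455 0.2907 0.1702]
side cap 476
 px [276 147] [374 240] med [0.637  0.1786 0.2476] min [ 0.542 -0.221  0.24 ] max [0.747 0.266 0.262]
 dir [-0.216 -0.976] ang deg from -x toward +y -77.5 ext -0.098 0.378 mean [0.6388 0.1512 0.2484]
```

View pics/crop.png

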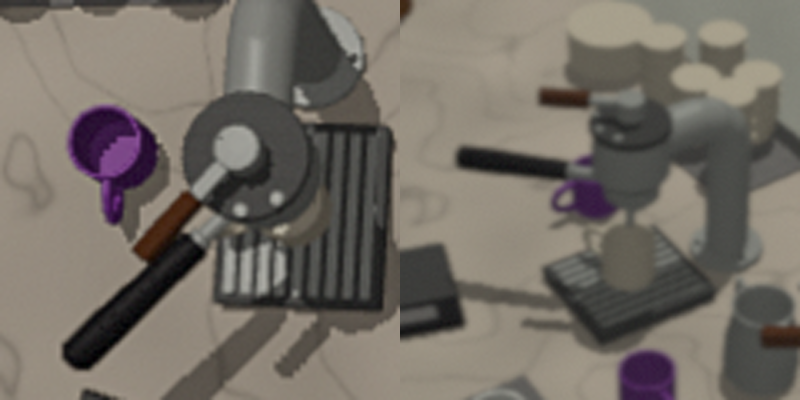

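Run:
```python
from h import *
from scipy.optimize import least_squares
a=load('top0');P=cloud(a);Z=P[...,2]
m=np.zeros(Z.shape,bool);m[150:205,205:262]=1
cap=m&(Z>.243)&(Z<.258);cap=cap&(P[...,0]<.70)
q=P[cap][:,:2]
cn=max(cv2.findContours(cap.astype(np.uint8),0,1)[0],key=len)[:,0]
e=np.array([P[v,u,:2] for u,v in cn if v>164])
f=least_squares(lambda p:np.hypot(*(e-p[:2]).T)-p[2],[.64,.19,.046],loss='soft_l1',f_scale=.002);print('cap fit',f.x)
hub=m&(Z>.27)&(Z<.31);g=a['frame'].astype(int);hub&=abs(g[...,0]-g[...,2])<20
lab=P[hub];print('steel hub/stem',lab.mean(0),lab.max(0),lab.min(0),np.median(lab[:,2]))
print('axis via px',onplane(a,[(234.1,177.1)],.25),'hub',onplane(a,[(231.4,174.4)],np.median(lab[:,2])))
# column base / tube
tube=(Z>.2)&(Z<.4);tube[:118]=0;tube[158:]=0;tube[:,:200]=0;tube[:,285:]=0
for x0 in(.70,.72,.74,.76):
    t=P[tube&(abs(P[...,0]-x0)<.008)];print(x0,len(t),np.r_[t[:,1].min(),t[:,1].max(),t[:,1].mean()].round(4))
c=f.x[:2]
for nm,mm in(('handle',(a['frame'].max(2)<60)&(Z>.15)&(Z<.2)),):
    mm=mm.copy();mm[:200]=0;mm[245:]=0;mm[:,:170]=0;mm[:,225:]=0
    t=P[mm];d=t[:,:2]-t[:,:2].mean(0);w=np.linalg.svd(d,full_matrices=0)[2][0];w*=-np.sign(w[0])
    print(nm,len(t),np.degrees(np.arctan2(w[1],-w[0])),'bearing from axis',np.degrees(np.arctan2(*( (t[:,:2].mean(0)-c)*[-1,1])[::-1])),'tip',((t[:,:2]-c)@w).max(),'top z',np.percentile(t[:,2],90),'mid',t.mean(0))
# objects tall near
for r in [(165,215,155,205),(168,240,240,305),(180,250,0,0)]:
    pass
```

```text
cap fit [0.64290018 0.18968064 0.03752432]
steel hub/stem [0.64270655 0.20101979 0.2782715 ] [0.67045549 0.2459046  0.28544244] [0.58267396 0.17800389 0.27061857] 0.2785907079482499
axis via px [[0.65126093 0.19152616 0.25      ]] hub [[0.65234872 0.19180381 0.27859071]]
0.7 41 [0.1685 0.2152 0.189 ]
0.72 135 [0.1634 0.2172 0.1862]
0.74 134 [0.1615 0.2136 0.1844]
0.76 127 [0.1607 0.2134 0.183 ]
handle 507 46.52094376728487 bearing from axis 49.96514095131757 tip 0.20833298171606365 top z 0.18122014101406156 mid [0.55128554 0.29872791 0.17700626]
```

```bash
cat >> h.py <<'E'
from scipy.spatial.transform import Rotation as Ro
AX=np.array([.6515,.1917]); 
def goto(x,y,z,ang):
    """ang: deg, bearing of tool x axis in world xy; tool y straight down"""
    s=readout.read_state();R=Ro.from_rotvec(s['orientation'])
    X=np.array([np.cos(np.radians(ang)),np.sin(np.radians(ang)),0]);Y=np.array([0,0,-1.])
    G=Ro.from_matrix(np.c_[X,Y,np.cross(X,Y)])
    rel=(R.inv()*G).as_rotvec(degrees=True);d=R.inv().apply(np.array([x,y,z])-s['tool_pos'])*100
    print('t',round(s['t'],2),'pos',s['tool_pos'].round(4),'F',s['force'].round(1),'open',round(s['opening'],3),'q6',s['q'].round(2)[[0,5]])
    print('axes\n',R.as_matrix().round(3),'\nshift cm',d.round(2),'turn',rel.round(2))
def polar(p=None,off=0):
    s=readout.read_state();v=s['tool_pos'][:2]-AX;print('r',np.hypot(*v).round(4),'bearing',np.degrees(np.arctan2(v[1],-v[0])).round(2))
E
python3 - <<'E'
from h import *
goto(.5567,.3632,.229,43.1)
goto(.5567,.3632,.229,43.1-180)
E
```

```text
t 0.1 pos [0.2692 0.5356 0.2287] F [-0.5 -0.1 -0.4] open 0.093 q6 [ 1.02 -0.09]
axes
 [[ 0.449 -0.001 -0.893]
 [ 0.893 -0.001  0.449]
 [-0.002 -1.     0.   ]] 
shift cm [-2.490e+00 -3.000e-02 -3.343e+01] turn [ 1.000e-02  2.021e+01 -1.000e-01]
t 0.1 pos [0.2692 0.5356 0.2287] F [-0.5 -0.1 -0.4] open 0.093 q6 [ 1.02 -0.09]
axes
 [[ 0.449 -0.001 -0.893]
 [ 0.893 -0.001  0.449]
 [-0.002 -1.     0.   ]] 
shift cm [-2.490e+00 -3.000e-02 -3.343e+01] turn [-1.4000e-01 -1.5979e+02 -1.0000e-02]
```

```bash
python3 -m creep '[[[1,-0.3,0,-3,0,2.5,0],[1,-0.3,0,-4,0,2.5,0],[1,-0.3,0,-4,0,2.5,0],[1,-0.3,0,-4,0,2.5,0],[1,0,0,-4,0,2.5,0],[1,0,0,-4,0,2.5,0],[1,0,0,-3,0,2.5,0],[1,0,0,0,0,0,0]]]' 20; python3 -c "
from h import *
goto(.5567,.3632,.229,43.1)"
```

```text
t: 0.9
tool_pos: [0.4814, 0.3725, 0.2234]
orientation: [-1.484, -0.612, 0.626]
force: [-0.8, -0.9, 0.6]
opening: 0.0336
t 0.9 pos [0.4814 0.3725 0.2234] F [-0.8 -0.9  0.6] open 0.034 q6 [ 0.58 -0.22]
axes
 [[ 0.703 -0.007 -0.712]
 [ 0.712 -0.006  0.703]
 [-0.009 -1.     0.   ]] 
shift cm [ 4.62 -0.6  -6.01] turn [-0.    2.26 -0.54]
```

```bash
python3 -m creep '[[[1,0,-0.6,-2,0,0,0],[1,1,0,-2,0,1,0],[1,1.5,0,-2,0,1,0],[1,1.5,0,-0.5,0,0,0],[1,1,0,0,0,0,0],[1,0,0,0,0,0,0],[1,0,0,0,0,0,0],[1,0,0,0,0,0,0]]]'; python3 -c "
from h import *
goto(.5567,.3632,.158,43.1)
w=shot('wrist','w1');t=shot('top','t1')
cv2.imwrite('pics/wt.png',np.hstack([cv2.resize(w['frame'],(400,300)),cv2.resize(t['frame'][110:290,110:350],(400,300),interpolation=2)])[:,:,::-1])"
```

```text
t: 1.7
tool_pos: [0.5609, 0.3626, 0.2246]
orientation: [-1.49, -0.581, 0.608]
force: [1.2, 0.3, 0.1]
opening: 0.0004
t 1.7 pos [0.5609 0.3626 0.2246] F [1.2 0.3 0.1] open 0.0 q6 [ 0.5  -0.26]
axes
 [[ 0.725 -0.015 -0.689]
 [ 0.689 -0.008  0.725]
 [-0.017 -1.     0.004]] 
shift cm [-0.16  6.67  0.3 ] turn [-0.24  0.46 -0.96]
```

View pics/wt.png

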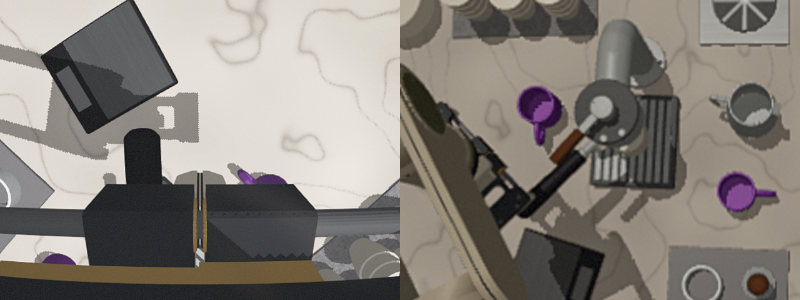

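The finger is beside the handle's left flank: in the wrist half the handle tip is at (143,140) and the closed fingers at (200,180), with about 12 mm of clearance. Lowering.

```bash
python3 -m creep '[[[1,0,1,0,0,0,-1],[1,0,1.5,0.1,0,0,0],[1,0,1.5,0.1,0,0,0],[1,0,1.5,0.1,0,0,0],[1,0,1,0,0,0,0],[1,0,0.3,0,0,0,0],[1,0,0,0,0,0,0],[1,0,0,0,0,0,0]]]'; python3 -c "
from h import *
goto(.5567,.3632,.158,43.1);polar()"
```

```text
t: 2.6
tool_pos: [0.5567, 0.3648, 0.1514]
orientation: [-1.484, -0.593, 0.597]
force: [-0.5, 0.3, 0.0]
opening: 0.0005
t 2.6 pos [0.5567 0.3648 0.1514] F [-0.5  0.3  0. ] open 0.0 q6 [ 0.5  -0.26]
axes
 [[ 0.724 -0.004 -0.69 ]
 [ 0.69   0.003  0.724]
 [-0.001 -1.     0.005]] 
shift cm [-0.11 -0.66 -0.11] turn [-0.26  0.51 -0.06]
r 0.1974 bearing 61.3
```

```bash
python3 -m creep '[[[1,-0.4,-0.3,-0.1,0,0.5,0],[1,-0.4,-0.3,0,0,0,0],[1,-0.4,0,0,0,0,0],[1,-0.4,0,0.0,0,0,0],[1,-0.6,0,0.08,0,-2,0],[1,-0.6,0,0.08,0,-2,0],[1,-0.6,0,0.08,0,-2,0],[1,-0.6,0,0.08,0,-2,0]]]'; python3 -c "
from h import *
goto(.5567,.3632,.158,43.1);polar()"
```

```text
t: 3.4
tool_pos: [0.5286, 0.3395, 0.1621]
orientation: [-1.448, -0.707, 0.69]
force: [2.7, 3.7, -3.3]
opening: 0.0007
t 3.4 pos [0.5286 0.3395 0.1621] F [ 2.7  3.7 -3.3] open 0.001 q6 [ 0.49 -0.41]
axes
 [[ 0.625  0.007 -0.781]
 [ 0.781  0.011  0.625]
 [ 0.013 -1.     0.002]] 
shift cm [ 3.6   0.46 -0.72] turn [-0.15  8.23  0.73]
r 0.1923 bearing 50.25
```

```bash
python3 -m creep '[[[1,-0.7,0.2,0.08,0,-1.6,0],[1,-0.7,0.2,0.08,0,-1.8,0],[1,-0.7,0.1,0.08,0,-2,0],[1,-0.7,0,0.08,0,-2,0],[1,-0.7,0,0.08,0,-2,0],[1,-0.7,0,0.08,0,-2,0],[1,-0.7,0,0.08,0,-2,0],[1,-0.7,0,0.08,0,-2,0]]]'; python3 -c "
from h import *
goto(.5567,.3632,.158,43.1);polar()"
```

```text
t: 4.2
tool_pos: [0.4958, 0.3029, 0.1627]
orientation: [-1.356, -0.946, 0.882]
force: [3.1, 6.2, -2.6]
opening: 0.001
t 4.2 pos [0.4958 0.3029 0.1627] F [ 3.1  6.2 -2.6] open 0.001 q6 [ 0.45 -0.73]
axes
 [[ 0.381  0.025 -0.924]
 [ 0.924  0.033  0.382]
 [ 0.04  -0.999 -0.01 ]] 
shift cm [ 7.87  0.81 -3.32] turn [ 0.1  24.44  2.36]
r 0.1913 bearing 35.53
```

```bash
python3 -m creep '[[[1,-0.75,0.2,0.08,0,-1,0.6],[1,-0.75,0.2,0.08,0,-1.5,0.6],[1,-0.75,0.2,0.08,0,-1.5,0.6],[1,-0.75,0.1,0.08,0,-1.5,0.6],[1,-0.75,0.1,0.08,0,-1.6,0.4],[1,-0.75,0.1,0.08,0,-1.6,0.4],[1,-0.75,0.1,0.08,0,-1.6,0.3],[1,-0.75,0.1,0.08,0,-1.6,0.3]]]'; python3 -c "
from h import *
goto(.5567,.3632,.158,43.1);polar()"
```

```text
t: 5.0
tool_pos: [0.4744, 0.2583, 0.1607]
orientation: [-1.305, -1.098, 1.072]
force: [0.5, 6.7, -0.2]
opening: 0.0004
t 5.0 pos [0.4744 0.2583 0.1607] F [ 0.5  6.7 -0.2] open 0.0 q6 [ 0.41 -0.98]
axes
 [[ 0.171  0.024 -0.985]
 [ 0.985 -0.004  0.171]
 [-0.    -1.    -0.024]] 
shift cm [11.74  0.42 -6.32] turn [ 1.35 37.08  0.44]
r 0.1893 bearing 20.61
```

```bash
python3 -m creep '[[[1,-0.6,0.1,0.08,0,-1.4,0],[1,-0.6,0.1,0.08,0,-1.4,0],[1,-0.6,0.1,0.08,0,-1.4,0],[1,-0.5,0.1,0.08,0,-1.4,0],[1,-0.5,0,0.05,0,-1.3,0],[1,-0.4,0,0.05,0,-1,0],[1,-0.4,0,0.05,0,-1,0],[1,-0.4,0,0.05,0,-1,0]]]'; python3 -c "
from h import *
goto(.5567,.3632,.158,43.1);polar()"
```

```text
t: 5.8
tool_pos: [0.4659, 0.2316, 0.162]
orientation: [-1.211, -1.26, 1.182]
force: [7.3, 28.8, -12.0]
opening: 0.0004
t 5.8 pos [0.4659 0.2316 0.162 ] F [  7.3  28.8 -12. ] open 0.0 q6 [ 0.35 -1.23]
axes
 [[-0.014  0.038 -0.999]
 [ 1.     0.026 -0.013]
 [ 0.026 -0.999 -0.038]] 
shift cm [13.02  1.09 -9.23] turn [ 1.45 47.69  2.3 ]
r 0.1898 bearing 12.12
```

Force rose to 30 N at a handle bearing of about 2°, so it's at the stop. Backing off and rising.

```bash
python3 -m creep '[[[1,1,0,0,0,0,0],[1,1.5,0,0,0,0,0],[1,2,-1,0,0,2,2],[1,1,-3,0,0,4,0],[1,1,-4,0,0,5,0],[1,1,-4,0,0,6,0],[1,0,-4,0,0,6,0],[1,0,-1,0,0,0,0]]]'
python3 - <<'E'
from h import *
goto(.6159,.2787,.325,47.5)
t=shot('top','t2');P=cloud(t);Z=P[...,2]
cv2.imwrite('pics/t2c.png',cv2.resize(t['frame'][110:290,110:350,::-1],(800,600),interpolation=2))
m=(t['frame'].max(2)<60)&(Z>.165)&(Z<.195)&(P[...,0]>.42)&(P[...,0]<.58)&(abs(P[...,1]-.19)<.06)
q=P[m];print(len(q));d=q[:,:2]-q[:,:2].mean(0);w=np.linalg.svd(d,full_matrices=0)[2][0];w*=-np.sign(w[0]);b=q.mean(0)[:2]-AX
print('handle svd',np.degrees(np.arctan2(w[1],-w[0])),'bearing',np.degrees(np.arctan2(b[1],-b[0])),q.mean(0))
m=(P[...,0]>.67)&(P[...,0]<.82)&(abs(P[...,1]-.185)<.06);print('tube top',Z[m].max())
E
```

```text
t: 6.6
tool_pos: [0.4578, 0.3133, 0.3367]
orientation: [-1.405, -0.927, 0.892]
force: [-0.2, 0.8, 0.6]
opening: 0.0001
t 6.6 pos [0.4578 0.3133 0.3367] F [-0.2  0.8  0.6] open 0.0 q6 [ 0.53 -0.64]
axes
 [[ 0.394  0.034 -0.918]
 [ 0.919 -0.013  0.394]
 [ 0.001 -0.999 -0.037]] 
shift cm [  3.04   1.76 -15.84] turn [ 2.09 19.29  0.42]
523
handle svd 2.71237910350046 bearing 2.8888066812382216 [0.50657135 0.19901338 0.17688831]
tube top 0.25561413161957125
```

View pics/t2c.png

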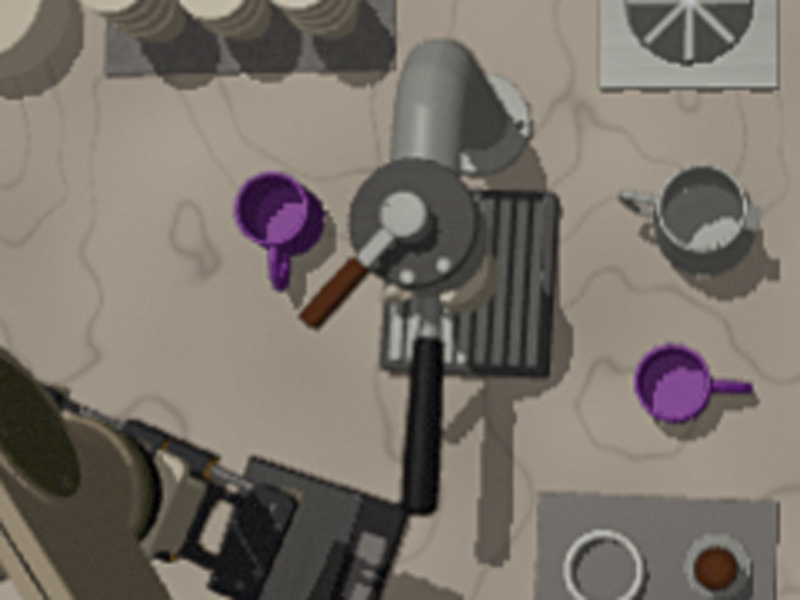

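The top view shows the handle now straight out, tip at crop (421,505). The paddle is still off, tip at (312,318), and the cup and other items look unmoved. The two visible studs, (407,275) and (443,265), give me the group's yaw to check that it is home.

Run:
```python
from h import *
t=load('t2');P=cloud(t);Z=P[...,2]
g=t['frame'][160:205,205:262].max(2).astype(np.uint8)
for c0 in[(232.1,192.5),(242.9,189.5)]:
    u,v=np.meshgrid(np.arange(int(c0[0])-4,int(c0[0])+6),np.arange(int(c0[1])-4,int(c0[1])+6));w=np.clip(t['frame'][v,u].max(2).astype(float)-130,0,None)
    w*=np.hypot(u-c0[0],v-c0[1])<3.2
    c=(w.sum() and ((u*w).sum()/w.sum(),(v*w).sum()/w.sum()));p=onplane(t,[c],.252)[0][:2];b=p-AX;print('stud',c,p,np.hypot(*b),np.degrees(np.arctan2(b[1],-b[0])))
wood=(t['frame'][...,0].astype(int)-t['frame'][...,2]>25)&(Z>.25)&(P[...,1]>.15)&(P[...,1]<.3)&(P[...,0]<.66)
q=P[wood];d=q[:,:2]-q[:,:2].mean(0);w=np.linalg.svd(d,full_matrices=0)[2][0];w*=-np.sign(w[0]);b=q[:,:2].mean(0)-AX
print('paddle',np.degrees(np.arctan2(w[1],-w[0])),np.degrees(np.arctan2(b[1],-b[0])),q.mean(0))
# handle line vs initial handle line: intersection & angle, same mask
def hl(fn,box):
    c=load(fn);P=cloud(c);Z=P[...,2];m=(c['frame'].max(2)<60)&(Z>.168)&(Z<.195)&(np.linalg.norm(P[...,:2]-AX,axis=-1)<.225)&(np.linalg.norm(P[...,:2]-AX,axis=-1)>.085)
    m&=(P[...,0]<.6)&(P[...,1]>.14);n,l,s,_=cv2.connectedComponentsWithStats(m.astype(np.uint8));m=l==1+np.argmax(s[1:,4])
    q=P[m][:,:2];v=cv2.fitLine(q.astype(np.float32),cv2.DIST_L2,0,.01,.01).ravel();return v
a,b=hl('top0',0),hl('t2',0)
an=[np.degrees(np.arctan(-v[1]/v[0])) for v in(a,b)];M=np.c_[a[:2],-b[:2]];k=np.linalg.solve(M,b[2:]-a[2:]);print(an,np.radians(an[0]-an[1]),'pivot',a[2:]+a[:2]*k[0])
```

```text
stud (np.float64(231.58041958041957), np.float64(192.54545454545453)) [0.61311211 0.19667475] 0.03870889545454863 7.383898006899647
stud (np.float64(242.40579710144928), np.float64(189.0)) [0.62162164 0.17031239] 0.03674433756884377 -35.595939375829204
paddle -16.716046171019016 3.676644414752733 [0.29063965 0.21488808 0.71957339]
[np.float32(46.725784), np.float32(2.7928805)] 0.7667738 pivot [0.651518   0.19226262]
```

The handle turned 0.77 rad between pictures about a pivot that matches my axis. Friction is at most 8 N, so the 30 N stall means it hit the stop (yaw about 2–3°, in line with the paddle). Now the paddle.

```bash
python3 -m creep '[[[1,1,0,-1,2,4,0],[1,1,0,-2.5,0,4,0],[1,1,0,-2.5,0,4,0],[1,0,0,-3,0,4,0],[1,0,0,-3,0,3,0],[1,0,0.2,-2,0,0,0],[1,0,0.2,-1,0,0,0],[1,0,0,0,0,0,0]]]'; python3 -c "
from h import *
goto(.6159,.2787,.315,47.5)"
```

```text
t: 7.45
tool_pos: [0.5955, 0.2554, 0.3212]
orientation: [-1.469, -0.647, 0.664]
force: [-0.8, -0.5, -0.2]
opening: 0.0004
t 7.45 pos [0.5955 0.2554 0.3212] F [-0.8 -0.5 -0.2] open 0.0 q6 [ 0.33 -0.51]
axes
 [[ 0.668 -0.01  -0.744]
 [ 0.744 -0.004  0.668]
 [-0.009 -1.     0.005]] 
shift cm [3.1  0.59 0.04] turn [-0.29  0.6  -0.55]
```

```bash
python3 -m creep '[[[1,1,0,0,0,0.5,-0.5],[1,1,0,0,0,0,0],[1,1,0,0,0,0,0],[1,0.4,0,0,0,0,0],[1,0.2,0,0,0,0,0],[1,0,0,0,0,0,0],[1,0,0,0,0,0,0],[1,0,0,0,0,0,0]]]'
python3 - <<'E'
from h import *
goto(.6159,.2787,.272,47.5)
c=shot('wrist','w2');cv2.imwrite('pics/w2b.png',c['frame'][:,:,::-1])
E
```

```text
t: 8.25
tool_pos: [0.6182, 0.2895, 0.322]
orientation: [-1.463, -0.654, 0.655]
force: [0.1, 0.2, -0.6]
opening: 0.0006
t 8.25 pos [0.6182 0.2895 0.322 ] F [ 0.1  0.2 -0.6] open 0.001 q6 [ 0.36 -0.48]
axes
 [[ 0.669 -0.003 -0.744]
 [ 0.744  0.005  0.668]
 [ 0.002 -1.     0.006]] 
shift cm [-0.97  4.99 -0.58] turn [-0.35  0.55  0.1 ]
```

View pics/w2b.png

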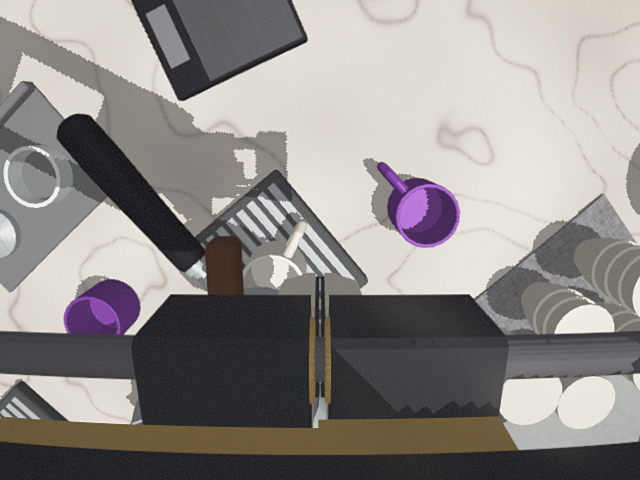

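The grip (207–242, 240–290) is well left of the fingertips (275–360), so it's clear to lower.

```bash
python3 -m creep '[[[1,0,1,-0.2,0,0,0],[1,-0.3,1.5,-0.2,0,0,0],[1,-0.3,1.5,-0.2,0,0,0],[1,-0.3,0.8,0,0,0,0],[1,0,0.3,0,0,0,0],[1,0,0,0,0,0,0],[1,0,0,0,0,0,0],[1,0,0,0,0,0,0]]]'; python3 -c "
from h import *
goto(.6159,.2787,.269,47.5);polar()"
```

```text
t: 9.1
tool_pos: [0.6167, 0.2774, 0.2683]
orientation: [-1.464, -0.654, 0.653]
force: [1.2, -0.4, 0.4]
opening: 0.0003
t 9.1 pos [0.6167 0.2774 0.2683] F [ 1.2 -0.4  0.4] open 0.0 q6 [ 0.34 -0.49]
axes
 [[ 0.67  -0.002 -0.743]
 [ 0.743  0.006  0.67 ]
 [ 0.003 -1.     0.005]] 
shift cm [ 0.05 -0.07  0.15] turn [-0.31  0.46  0.16]
r 0.0925 bearing 67.88
```

```bash
python3 -m creep '[[[1,-0.4,0,0,0,0,0],[1,-0.4,0,0,0,0,0],[1,-0.4,0,0,0,0,0],[1,-0.3,0,0,0,-1,0],[1,-0.45,0,0.1,0,-3,0],[1,-0.45,0,0.1,0,-3,0],[1,-0.45,0,0.1,0,-3,0],[1,-0.45,0,0.1,0,-3,0]]]'; python3 -c "
from h import *
goto(.6159,.2787,.269,47.5);polar()"
```

```text
t: 9.9
tool_pos: [0.5921, 0.2545, 0.2703]
orientation: [-1.396, -0.843, 0.832]
force: [0.2, 1.3, -0.5]
opening: 0.0004
t 9.9 pos [0.5921 0.2545 0.2703] F [ 0.2  1.3 -0.5] open 0.0 q6 [ 0.32 -0.76]
axes
 [[ 0.474  0.002 -0.88 ]
 [ 0.88   0.01   0.474]
 [ 0.01  -1.     0.002]] 
shift cm [ 3.26  0.16 -0.94] turn [-0.21 14.2   0.54]
r 0.0864 bearing 46.61
```

```bash
python3 -m creep '[[[1,-0.5,0,0.13,0,-3.2,0],[1,-0.5,0,0.13,0,-3.2,0],[1,-0.5,0,0.13,0,-3.2,0],[1,-0.5,0,0.13,0,-3.2,0],[1,-0.5,0,0.13,0,-3.2,0],[1,-0.5,0,0.13,0,-3.2,0],[1,-0.4,0,0.1,0,-3,0],[1,0,0,0,0,0,0]]]'; python3 -c "
from h import *
goto(.6159,.2787,.269,47.5);polar()"
```

```text
t: 10.7
tool_pos: [0.5722, 0.2251, 0.271]
orientation: [-1.24, -1.162, 1.135]
force: [-0.1, 0.1, -0.6]
opening: 0.0004
t 10.7 pos [0.5722 0.2251 0.271 ] F [-0.1  0.1 -0.6] open 0.0 q6 [ 0.28 -1.21]
axes
 [[ 0.081  0.008 -0.997]
 [ 0.997  0.015  0.081]
 [ 0.015 -1.    -0.006]] 
shift cm [ 5.69  0.31 -3.92] turn [ 0.07 37.87  0.97]
r 0.0861 bearing 22.85
```

```bash
python3 -m creep '[[[1,-0.5,0,0.1,0,-2,0],[1,0,0,0,0,0,0],[1,0,0,0,0,0,0],[1,0,0,0,0,0,0],[1,0,0,0,0,0,0],[1,0,0,0,0,0,0],[1,0,0,0,0,0,0],[1,0,0,0,0,0,0]]]'
python3 - <<'E'
from h import *
goto(.6159,.2787,.269,47.5);polar()
for n in('side','top','wrist'):
    c=shot(n,n+'3')
    P=cloud(c);f=c['frame'].astype(int);Z=P[...,2]
    m=(f[...,0]-f[...,2]>20)&(f[...,0]>1.4*f[...,2])&(abs(Z-.272)<.02)&(np.linalg.norm(P[...,:2]-AX,axis=-1)<.12)&(P[...,0]<.66)
    q=P[m];print(n,len(q))
    if len(q)>15:
        d=q[:,:2]-q[:,:2].mean(0);w=np.linalg.svd(d,full_matrices=0)[2][0];w*=-np.sign(w[0]);b=q.mean(0)[:2]-AX;print(np.degrees(np.arctan2(w[1],-w[0])),np.degrees(np.arctan2(b[1],-b[0])),q.mean(0),np.hypot(*b))
a,b,t=[load(n+'3')['frame'] for n in('side','wrist','top')]
cv2.imwrite('pics/m3.png',np.hstack([cv2.resize(a[110:260,225:375],(400,400),interpolation=2),cv2.resize(b,(400,400))])[:,:,::-1])
E
```

```text
t: 11.5
tool_pos: [0.5708, 0.2208, 0.2714]
orientation: [-1.228, -1.184, 1.156]
force: [-0.9, 0.3, 0.2]
opening: 0.0009
t 11.5 pos [0.5708 0.2208 0.2714] F [-0.9  0.3  0.2] open 0.001 q6 [ 0.28 -1.24]
axes
 [[ 0.051  0.009 -0.999]
 [ 0.999  0.015  0.051]
 [ 0.016 -1.    -0.008]] 
shift cm [ 6.01  0.36 -4.21] turn [ 0.12 39.56  1.01]
r 0.0858 bearing 19.82
side 75
-3.7210960721596607 -0.4243489381943176 [0.57658169 0.19114512 0.27476661] 0.07492036390286323
top 41
2.352866010661344 0.6879173039115303 [0.58152973 0.19254013 0.28063058] 0.06997531069775971
wrist 1726
-71.7299950945004 2.715438528636311 [0.55424639 0.19631263 0.27825845] 0.0973629374680518
```

View pics/m3.png

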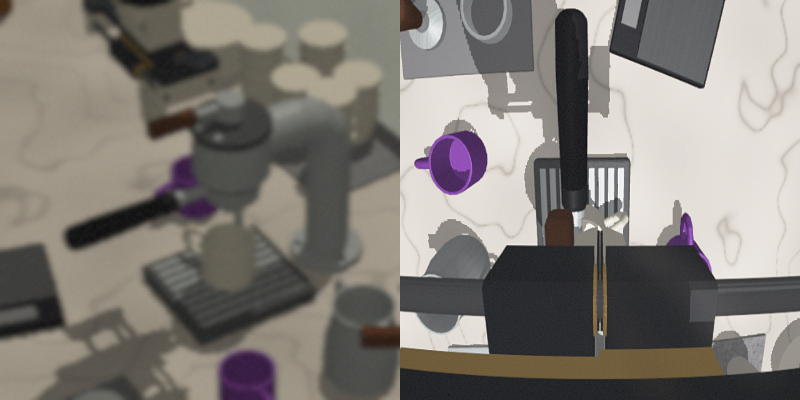

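Paddle tip bearing is 2.7° and the handle is at 2.7°, so the paddle sits directly above it on the middle mark. In the wrist half the grip (558,228) lines up with the handle (572,110). Holding here for 3.2 s.

```bash
W='print'; python3 -m creep '[[[1,0,0,0,0,0,0],[1,0,0,0,0,0,0],[1,0,0,0,0,0,0],[1,0,0,0,0,0,0],[1,0,0,0,0,0,0],[1,0,0,0,0,0,0],[1,0,0,0,0,0,0],[1,0,0,0,0,0,0]]]' >/dev/null; python3 -m creep '[[[1,0,0,0,0,0,0],[1,0,0,0,0,0,0],[1,0,0,0,0,0,0],[1,0,0,0,0,0,0],[1,0,0,0,0,0,0],[1,0,0,0,0,0,0],[1,0,0,0,0,0,0],[1,0,0,0,0,0,0]]]' >/dev/null; python3 -m creep '[[[1,0,0,0,0,0,0],[1,0,0,0,0,0,0],[1,0,0,0,0,0,0],[1,0,0,0,0,0,0],[1,0,0,0,0,0,0],[1,0,0,0,0,0,0],[1,0,0,0,0,0,0],[1,0,0,0,0,0,0]]]'>/dev/null;  python3 -m creep '[[[1,0,0,0,0,0,0],[1,0,0,0,0,0,0],[1,0,0,0,0,0,0],[1,0,0,0,0,0,0],[1,0,0,0,0,0,0],[1,0,0,0,0,0,0],[1,0,0,0,0,0,0],[1,0,0,0,0,0,0]]]'; python3 -c "
from h import *
polar();print(readout.read_state()['force'])"
```

```text
t: 14.85
tool_pos: [0.5708, 0.2207, 0.2714]
orientation: [-1.228, -1.184, 1.156]
force: [-0.0, 0.5, -0.1]
opening: 0.0008
r 0.0857 bearing 19.75
[-0.02177391  0.48780737 -0.09057709]
```

```bash
python3 -m creep '[[[1,-0.5,0,0.13,0,-3.2,0],[1,-0.5,0,0.13,0,-3.2,0],[1,-0.5,0,0.13,0,-3.2,0],[1,-0.5,0,0.13,0,-3.2,0],[1,-0.5,0,0.13,0,-3.2,0],[1,-0.5,0,0.13,0,-3.2,0],[1,-0.5,0.1,0.13,0,-3.2,0],[1,-0.5,0.1,0.13,0,-3.2,0]]]'; python3 -c "
from h import *
goto(.6159,.2787,.269,47.5);polar()"
```

```text
t: 15.65
tool_pos: [0.5665, 0.183, 0.2699]
orientation: [-0.98, -1.53, 1.486]
force: [-0.9, 0.8, 1.8]
opening: 0.0002
t 15.65 pos [0.5665 0.183  0.2699] F [-0.9  0.8  1.8] open 0.0 q6 [ 0.21 -1.77]
axes
 [[-0.404  0.011 -0.915]
 [ 0.915  0.022 -0.404]
 [ 0.015 -1.    -0.019]] 
shift cm [ 6.75  0.35 -8.38] turn [ 0.44 66.34  1.4 ]
r 0.0854 bearing -5.85
```

```bash
python3 -m creep '[[[1,-0.45,0,0.13,0,-2.7,0],[1,-0.45,0,0.13,0,-2.7,0],[1,-0.45,0,0.1,0,-2.7,0],[1,-0.35,0,0.1,0,-2,0],[1,-0.3,0,0.08,0,-1.8,0],[1,-0.3,0,0.08,0,-1.5,0],[1,-0.3,0,0.08,0,-1.5,0],[1,-0.3,0,0.08,0,-1,0]]]'; python3 -c "
from h import *
goto(.6159,.2787,.269,47.5);polar()"
```

```text
t: 16.45
tool_pos: [0.5722, 0.1595, 0.2699]
orientation: [-0.775, -1.738, 1.679]
force: [-10.9, 14.9, 4.0]
opening: 0.0005
t 16.45 pos [0.5722 0.1595 0.2699] F [-10.9  14.9   4. ] open 0.0 q6 [ 0.17 -2.12]
axes
 [[-0.653  0.006 -0.757]
 [ 0.757  0.032 -0.653]
 [ 0.021 -0.999 -0.025]] 
shift cm [  6.17   0.49 -11.09] turn [ 0.32 83.28  2.03]
r 0.0856 bearing -22.12
```

18 N against 2 N of friction at a paddle bearing of about -39°: it's at the far stop. Backing off, rising and checking.

```bash
python3 -m creep '[[[1,0.6,0,0,0,0,0],[1,1,0,0,0,0,0],[1,0.5,-2,0,0,0,0],[1,0,-4,0,0,0,0],[1,0,-4,0,0,0,0],[1,0,-3,0,0,0,0],[1,0,-1,0,0,0,0],[1,0,0,0,0,0,0]]]'; python3 -m creep '[[[1,0,0,1,0,5,0],[1,1,0,3,0,5,0],[1,2,0,4,0,5,0],[1,3,0,4,0,5,0],[1,3,0,4,0,5,0],[1,2,0,3,0,5,0],[1,1,0,1,0,0,0],[1,0,0,0,0,0,0]]]'
python3 - <<'E'
from h import *
t=shot('top','t4');s=shot('side','s4')
cv2.imwrite('pics/t4c.png',np.hstack([cv2.resize(t['frame'][110:290,110:350],(400,300),interpolation=2),cv2.resize(s['frame'],(400,300))])[:,:,::-1])
P=cloud(t);f=t['frame'].astype(int);Z=P[...,2];r=np.linalg.norm(P[...,:2]-AX,axis=-1)
for n,m in(('paddle',(f[...,0]-f[...,2]>20)&(abs(Z-.275)<.02)&(r<.12)),('handle',(f.max(2)<60)&(Z>.165)&(Z<.195)&(r<.225)&(r>.085)&(P[...,0]<.58)&(abs(P[...,1]-.19)<.06))):
    q=P[m];print(n,len(q))
    if len(q)>15:
        d=q[:,:2]-q[:,:2].mean(0);w=np.linalg.svd(d,full_matrices=0)[2][0];w*=-np.sign(w[0]);b=q.mean(0)[:2]-AX;print(np.degrees(np.arctan2(w[1],-w[0])),np.degrees(np.arctan2(b[1],-b[0])),q.mean(0))
E
```

```text
t: 17.25
tool_pos: [0.5541, 0.1735, 0.4126]
orientation: [-0.772, -1.734, 1.681]
force: [-0.4, 0.4, -0.6]
opening: 0.0004
t: 18.05
tool_pos: [0.3206, 0.1978, 0.3948]
orientation: [-1.098, -1.327, 1.315]
force: [1.1, -1.1, 0.4]
opening: 0.0003
paddle 156
-37.35187874181793 -37.07417945100974 [0.59314677 0.14760912 0.28165652]
handle 498
2.759551278810845 2.832899489775444 [0.50240658 0.1990777  0.17680568]
```

View pics/t4c.png

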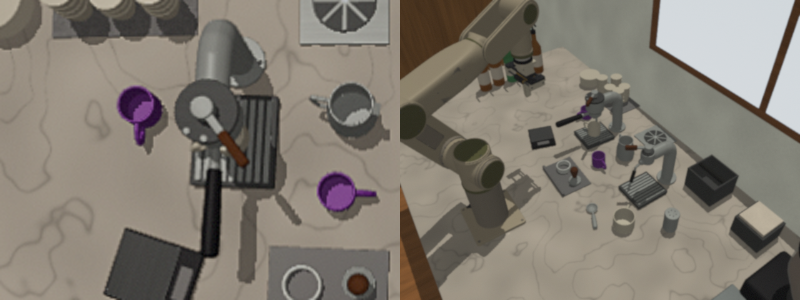

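The paddle is at -37.2° (79–80° of travel, about 1.39 rad) and the handle is unchanged at 2.8°, which is the yaw implied by the paddle's stop (about 2.9°). The cup and other items look in place and the arm is clear.

```bash
python3 -c "
from h import *
print(robot.close_job())"
```

```text
the job is handed in; nothing more can be done
None
```

I locked the portafilter, held the brew paddle on its middle mark for about 4 s, then pushed it to its far stop and handed the job in. It took about 18 s of robot time. No verdict was reported.

- **Portafilter:** I pushed the handle with the closed fingertips until it stalled at about 30 N against its stop. It ended at a bearing of 2.8°, which fits the group's yaw of about 2.9° implied by the paddle's far stop.
- **Brew paddle, middle mark:** the wrist camera put the paddle tip at 2.7°, in line with the handle.
- **Brew paddle, far stop:** it stalled at about 18 N and ended at -37.2°. That is 79–80° of travel, or about 1.39 rad against the 1.40 rad stop.
- **Everything else:** in the last pictures the handle had not moved, and the cup, steam lever and loose things looked unmoved. I judged those by eye and did not measure them. The arm was clear of everything.

**Checks that disagreed:**
- The handle's turn measured only 0.77 rad between pictures, not 0.82. The hard stop and the yaw match say it is home; it may have started about 0.05 rad in.
- The two visible studs measured 43° apart instead of 40°, and put the group's yaw at about 5–7° rather than 3°. I put that down to small-pixel error.
- My first circle fit of the cap missed the centre by about 9 mm. I replaced it with the axis from the cap and hub centres, which the handle's pivot later confirmed.

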